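# Set the rivet of a colour fan deck in the counter press

### The job

Set the rivet of the colour fan deck that lies on the bed of the counter press: push the deck gently along the bed until its end meets the back stop, then turn the hand wheel by its knob exactly one revolution clockwise (seen from above), so that the roller comes down on the rivet and lifts off again. Carry the stroke firmly home: lean on the knob until the hub is against its stop, keep a steady, moderate pressure for a moment without forcing it, then ease off and let go. Leave the deck against the back stop and the other things on the counter alone.

Things in the scene. Friction and masses are not known exactly. Their poses are not given: they have to be found in the camera images.
- press: grey bench rivet press fixed to the counter, a horizontal hand wheel on top. Origin on the counter, 35 mm past the pressing point in x; own x = feeding direction, z up. Bed x -230 to +110, 130 wide, top at z 20; two guide rails 54 apart inside, 8 high, x -210 to -10. Head and cheeks x -70 to +85, from z 60 up, under the wheel (170 diameter, axis at x 20). Bed open above where x < -75.
- deck: the fan deck to be riveted: a rigid pack 170 x 50 x 24 mm, 0.2 to 0.4 kg, white leaves between black covers, lying between the guide rails, its underside 20 mm and its top 44 mm above the counter. Origin: centre of its underside. Own x points along its length to the rivet end, into the press; the outer end is 85 mm from the origin in -x. It slides with a few newtons.
- backstop: dark steel block 12 x 60 x 30 mm fixed across the bed, the stop for the rivet end of the deck. Origin: middle of the lower edge of the face that the deck meets; own x is the feeding direction. 8 to 15 N is enough to seat the deck; it must not be rammed with over 35 N.
- rivet_head (a point): top centre of the rivet, a steel stud 14 mm in diameter that stands 6 mm proud of the deck's top, on its centre line, 15 mm from its inner end.
- press_point (a point): the point on the press, 25 mm above the bed, right under the middle of the pressing roller; with the deck against the back stop the centre of the rivet is in line with this point, seen from above.
- wheel_axis (a point): point on the vertical axis of the hand wheel, at the mid-height of the knob, 196 mm above the counter.
- knob (a point): middle of the crank knob: a black upright grip that spins freely on its pin, 24 mm in diameter, 52 high (170 to 222 mm above the counter), 62 mm from the wheel's axis. The wheel's upper face is 167 mm above the counter.
- hub (a joint): angle of the hub that drives the press, rad, grows clockwise from above. 0 is its home stop (it starts 0 to 0.25); one turn on, at 6.283, it meets the stop again and cannot go on. Roller lowest at 3.14. It drags with 0.22 N m (4 N at the knob), setting the rivet takes about 4 N more; it stays where left.
- wheel (a joint): twist of the wheel's rim and knob ahead of the hub, rad, positive clockwise; knob angle = hub + twist. The rim drives the hub through a damped cushion spring, 5 N m/rad: twist shows the push at the knob (0.1 = 8 N, 0.12 = 9.7 N, 0.34 = 27 N), 0 when free. Home pressure is meant to be 12 to 20 N at the knob; over 27 N, either way, overloads the drive.
- rivet (a joint): how far the rivet is pressed in, m: 0 at the start, about 0.0033 when set. It stays where it is pressed.
- deck_done: bystander: a finished fan deck 170 x 50 x 30 mm, loose beside the press. Origin: centre of its underside.
- card_stack: bystander: a pack of sample cards 100 x 70 x 22 mm, loose beside the press.
- binder: bystander: a thick grey swatch binder, 226 x 174 x 47 mm.
- paint_can: bystander: a small paint can, 90 mm in diameter, 100 high.
- rivet_cup: bystander: a white cup, 70 mm in diameter, 50 high.
- scraper: bystander: a scraper 200 mm long, lying flat.
- brush: bystander: a paint brush 200 mm long, lying flat.

How it is judged:
By the outcome, as a careful person would: the job done as asked, in the order asked, and still so for the second after the job is handed in, with the robot touching nothing.
It also fails if it takes over 72 s, if anything falls off the work surface, if the arm or the gripper's body presses on something with over 40 N, if the wrist force passes 120 N, or if a joint passes its speed limit or range.

### The arm

A 6-joint arm with a two-finger parallel gripper is mounted at the origin on the work surface. World frame = base frame: x ahead of the robot, y to its left, z up, the work surface at z = 0. Lengths are in mm, angles in rad, forces in N, time in s.
With the tool pointing down it reaches from about 300 to 775 mm from the base axis. Payload 14.6 kg.
Tool frame: the origin (TCP) lies midway between the tips of the shut fingers; the grasp point (between the pads) lies 19 mm behind it (pinch_z is the distance from the TCP to the grasp point, in mm); z points along the fingers, y is the direction in which the jaws open and shut (so a half turn about z gives the same grasp; the last joint's range is limited). The gripper opens to 94 mm and grips with 3 to 60 N. Pads are 16 mm wide; open, the fingers measure 119 mm over their backs; the gripper's body (75 mm by 177 mm) begins 78 mm behind the grasp point.
Start: joints at [1.118, 0.3, 1.521, -0, 1.321, -0.067], TCP at [206.962, 509.565, 205.446] pointing down, gripper open.
Joint ranges: [-3.03, 3.03], [-0.79, 2.21], [0.23, 2.52], [-1.04, 4.18], [0, 3.07], [-2.55, 2.55]. Speed limits (rad/s): [2.22, 2.22, 2.57, 3.14, 3.14, 3.14].

### API

Orientations are given as [roll, pitch, yaw] about the fixed x, y, z axes, in that order (R = Rz(yaw) Ry(pitch) Rx(roll)).
In Python, from cell import read_state, camera, sign_off, pinch_z gives the robot as it stands. The module is installed in compiled form; this text tells all that it offers.
- The arm moves only by the tool servo_tool, never from a script. Its argument "series" is a list of rows, each a list of 6 numbers: the shift along the tool's x, y, z in cm, then the turn, a rotation vector about the tool's x, y, z in rad. In form: [[tx, ty, tz, rx, ry, rz], ...]. A call has exactly 10 rows; each row is the pose to reach, as a shift and turn from the pose commanded when the call began, along the tool's axes at that moment; what a row does not reach only later rows make up. A row lasts 1/12 s, in which the tool goes at most 41.7 mm and 7.16 degrees, less where a joint would pass 70% of its speed; a pose out of reach is approached as far as the arm can. A call with a gripper value outside its range is refused whole. "gripper" is the finger opening in cm, from 0 to 9.4, set as the call begins (left out, the last holds). The fingers move at their own pace and stop on an object; "grip_force" is the grip in N (left out, the last holds). Time passes only in rows, so rows that repeat a pose let the fingers close, or fill a call up. It gives the time, the measured TCP pose, the force and the opening at its end, in the units of the state.
- read_state(): the state, without advancing time (a new reading comes with each control period).
- camera(name): name is "scene" or "side" or "wrist"; returns a dict with "pixels" (384x512x3 uint8, red, green, blue), "fx", "fy", "cx", "cy" (pixels), "pose" (4x4, takes a point from camera to world coordinates); the wrist camera has in their place "mount" (4x4, takes a point from camera to tool coordinates, whose origin is the TCP and whose axes are the flange's). Camera axes: x right, y down, z forward; pixel columns grow to the right and rows downward; lengths in mm; the calibration is good to about 2 mm. The wrist camera is an equidistant fisheye: a pixel r from the principal point sees the ray r / f radians off the axis. A picture is of the moment at which its call begins: read the wrist's pose just before it. There is no depth.
- sign_off(): hands the job in, once; it reports no verdict.
The state is a dict: "clock": time; "joints": joint angles; "qd": joint speeds; "effort": joint torques, N m; "eef_pos": TCP position; "eef_rot": TCP orientation; "wrist_force": force on the tool from outside, world axes, zero at the start; "moment": the same for the moment, N m; "finger_gap": finger opening in mm.
Only numpy, scipy, OpenCV 4.12 (cv2) and the standard library are available. Lean on these libraries where they do the work, as an engineer would, in place of code of your own. Each camera call takes 0.05 s, during which the arm holds its last target.

## Working session

There is one attempt and no reset: what is moved stays moved. The work goes in short steps, Python scripts to look and compute and a tool call to move; the robot and the scene stay as the last step left them, time stands still between calls to the robot, and variables do not carry over. Pictures are saved under pics/ and viewed, and the job is handed in when it is done.

Besides the shell and the picture viewer there is one more tool, called after "Call:" as name(argument=value, ...) on one line, values as JSON. servo_tool: Moves the arm, as the interface text tells. Its arguments: {"type":"object","properties":{"series":{"type":"array"},"gripper":{"type":"number"},"grip_force":{"type":"number"}},"required":["series"]}

```bash
ls; mkdir -p pics
python3 - <<'E'
from cell import *
import cv2,numpy as np
s=read_state();print(s)
print(pinch_z)
for n in("scene","side","wrist"):
    c=camera(n);cv2.imwrite(f"pics/{n}0.png",c["pixels"][:,:,::-1]);np.save(f"pics/{n}0.npy",c,allow_pickle=True)
    print(n,{k:(np.round(v,3).tolist() if k!='pixels' else 0) for k,v in c.items()})
E
```

```text
pics
{'clock': 0.0, 'joints': array([ 1.11838575e+00,  3.00467583e-01,  1.52157295e+00,  4.84591522e-06,
        1.32066151e+00, -6.66296909e-02]), 'qd': array([ 0.00141969, -0.00035954,  0.00144339,  0.0001995 ,  0.00020819,
        0.00025853]), 'effort': array([ 1.46335533e-03, -5.31831300e+01, -3.52735019e+01,  7.08899321e-02,
        2.44269107e-02, -1.53652604e-04]), 'eef_pos': array([206.86299617, 509.34627331, 204.89168919]), 'eef_rot': array([-3.14048604e+00, -7.85465677e-05,  2.75581052e+00]), 'wrist_force': array([-0.00953183,  0.11132388, -0.5226166 ]), 'moment': array([-0.02430307,  0.06609537,  0.01718679]), 'finger_gap': 93.73894539933683}
18.8
scene {'pixels': 0, 'fx': 389.221, 'fy': 389.221, 'cx': 256.637, 'cy': 190.67, 'pose': [[0.75, 0.542, -0.38, 952.862], [0.662, -0.602, 0.447, -498.039], [0.013, -0.587, -0.81, 1111.42], [0.0, 0.0, 0.0, 1.0]]}
side {'pixels': 0, 'fx': 454.794, 'fy': 454.794, 'cx': 253.256, 'cy': 190.944, 'pose': [[0.955, -0.221, 0.198, 272.399], [-0.297, -0.697, 0.652, -779.441], [-0.006, -0.682, -0.732, 1071.613], [0.0, 0.0, 0.0, 1.0]]}
wrist {'pixels': 0, 'fx': 297.319, 'fy': 297.319, 'cx': 259.066, 'cy': 189.274, 'mount': [[-0.0, -0.97, -0.243, 69.695], [1.0, -0.001, 0.0, -0.654], [-0.0, -0.243, 0.97, -178.43], [0.0, 0.0, 0.0, 1.0]]}
```

View pics/scene0.png

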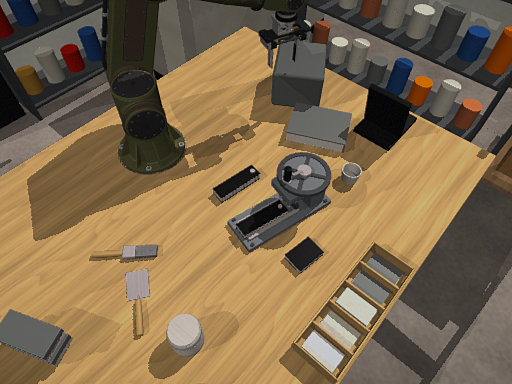

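View pics/side0.png

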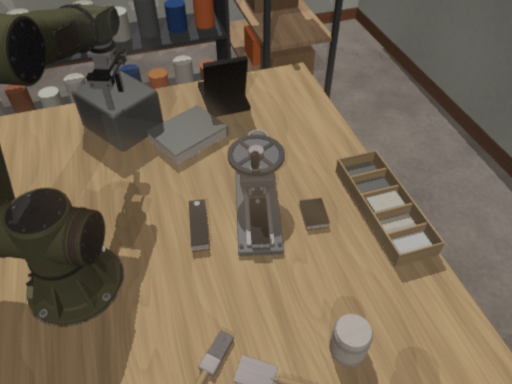

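View pics/wrist0.png

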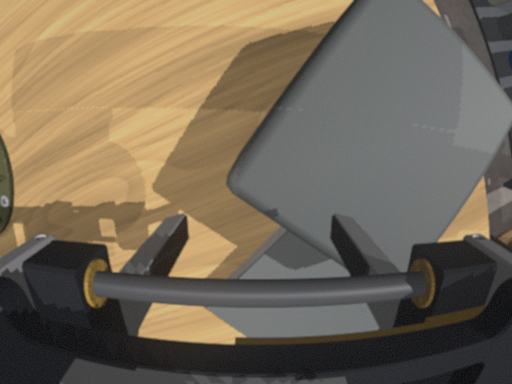

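Both fixed views show the press in the middle (scene about (285,200), side about (258,195)) with the knob on the near-left of the wheel. I'll enlarge both.

```bash
cat > h.py <<'E'
import numpy as np,cv2
def load(n): return np.load(f"pics/{n}.npy",allow_pickle=True).item()
def ray(c,u,v):
    d=np.array([(u-c['cx'])/c['fx'],(v-c['cy'])/c['fy'],1.]);P=np.array(c['pose']);return P[:3,3],P[:3,:3]@d
def onz(c,u,v,z):
    o,d=ray(c,u,v);return o+d*(z-o[2])/d[2]
def proj(c,p):
    P=np.array(c['pose']);q=P[:3,:3].T@(np.array(p)-P[:3,3]);return np.array([c['fx']*q[0]/q[2]+c['cx'],c['fy']*q[1]/q[2]+c['cy']])
def crop(c,x0,y0,w,h,k,name):
    im=c['pixels'][y0:y0+h,x0:x0+w,::-1];im=cv2.resize(im,None,fx=k,fy=k,interpolation=cv2.INTER_CUBIC)
    st=10
    for i in range(0,w,st): cv2.putText(im,str(x0+i),(i*k,10),0,.35,(0,0,255),1);cv2.line(im,(i*k,12),(i*k,18),(0,0,255),1)
    for i in range(0,h,st): cv2.putText(im,str(y0+i),(0,i*k+4),0,.35,(0,0,255),1)
    cv2.imwrite(name,im)
E
python3 - <<'E'
from h import *
crop(load('scene0'),220,145,120,105,6,'pics/sc_crop.png')
crop(load('side0'),220,125,80,135,4,'pics/si_crop.png')
E
```

```text
(no output)
```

View pics/sc_crop.png

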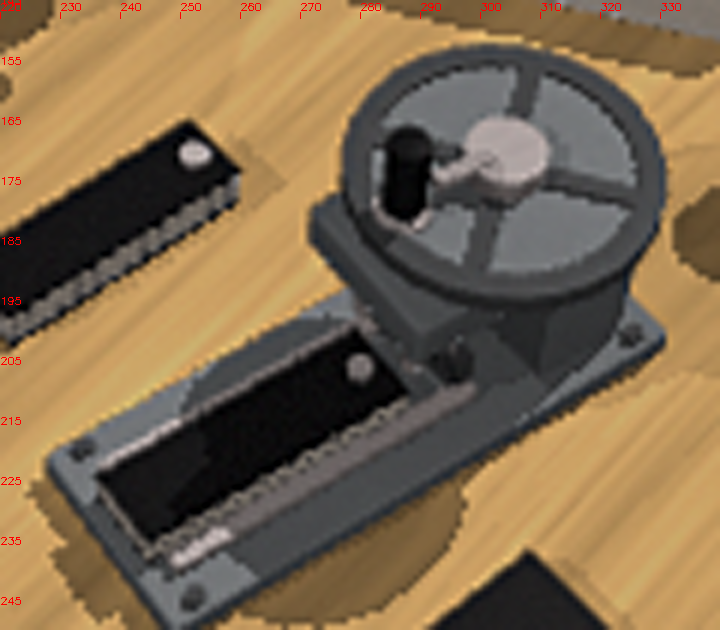

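View pics/si_crop.png

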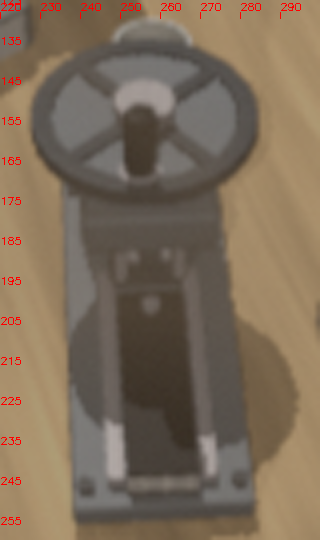

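Run:
```python
from h import *
s=load('scene0');d=load('side0')
def show(n,c,pts,z):
    for p in pts: print(n,p,np.round(onz(c,*p,z)[:2],1))
show('bed scene',s,[(228,221),(250,249.5),(330.5,199)],20)
show('bed side',d,[(238.5,253.5),(283,252.5),(237,171)],20)
show('deck outer scene top',s,[(236.5,224),(246,235.5)],44)
show('rivet',s,[(280,205.5)],50);show('rivet',d,[(257.5,200)],50)
show('deck side top',d,[(252,244),(270,243)],44)
def circ(P):
    A=np.c_[2*P,np.ones(len(P))];x=np.linalg.lstsq(A,(P**2).sum(1),rcond=None)[0];return x[:2],np.sqrt(x[2]+x[:2]@x[:2])
P=np.array([onz(s,*p,167)[:2] for p in [(277,173),(280,164),(290,155.5),(303,152.5),(318,156),(328,164),(331,175)]]);print(circ(P))
P=np.array([onz(d,*p,167)[:2] for p in [(227.5,153),(232,145),(242,138),(256,135.5),(270,137.5),(280,143.5),(284.5,152)]]);print(circ(P))
# knob: top and mid
show('knobtop s',s,[(288,168)],222);show('knobtop d',d,[(255,154)],222)
show('knob bottom s',s,[(287,180.5)],170);show('knob bot d',d,[(255,168)],170)
show('can',s,[(185,325)],100);show('cup',s,[(351,168)],50);show('binder',s,[(289,132),(294,108),(351,112),(345,140)],47);
show('carton base',s,[(273,96),(318,107)],0)
show('done',s,[(251,167),(260,174)],30);show('cards',s,[(285,254),(300,270),(308,237),(322,250)],22)
show('cup d',d,[(258,136)],50)
```

```text
bed scene (228, 221) [451.8 -50.1]
bed scene (250, 249.5) [575.  -79.3]
bed scene (330.5, 199) [651.6 247.2]
bed side (238.5, 253.5) [446.3 -58.3]
bed side (283, 252.5) [566.3 -92.6]
bed side (237, 171) [532.4 259.9]
deck outer scene top (236.5, 224) [490.7 -50. ]
deck outer scene top (246, 235.5) [541.4 -60.7]
rivet (280, 205.5) [551.2  94.2]
rivet (257.5, 200) [549.8  91.7]
deck side top (252, 244) [487.  -55.3]
deck side top (270, 243) [535.9 -67.1]
(array([574.79807713, 174.14851195]), np.float64(83.77092924993163))
(array([569.85257926, 166.04039662]), np.float64(84.30977126985681))
knobtop s (288, 168) [549.4 116.9]
knobtop d (255, 154) [548.1 109.6]
knob bottom s (287, 180.5) [554.3 112.4]
knob bot d (255, 168) [547.4 107.8]
can (185, 325) [ 622.6 -380.9]
cup (351, 168) [636.8 385. ]
binder (289, 132) [362.4 378.1]
binder (294, 108) [294.1 495.7]
binder (351, 112) [476.5 630.1]
binder (345, 140) [544.1 486.6]
carton base (273, 96) [151.7 538.1]
carton base (318, 107) [335.8 612.2]
done (251, 167) [360.6 164.2]
done (260, 174) [405.7 161.7]
cards (285, 254) [666.8 -19.4]
cards (300, 270) [734.1 -30.7]
cards (308, 237) [683.8  76.2]
cards (322, 250) [744.3  68.4]
cup d (258, 136) [641.4 374.2]
```

```bash
cat >> h.py <<'E'
from scipy.spatial.transform import Rotation as Ro
def tool(tgt,yaw=None,s=None):
    from cell import read_state
    s=s or read_state()
    R=Ro.from_euler('xyz',s['eef_rot'])
    t=R.inv().apply(np.array(tgt)-s['eef_pos'])/10
    r=[0,0,0]
    if yaw is not None: r=(R.inv()*Ro.from_euler('xyz',[np.pi,0,yaw])).as_rotvec()
    print('shift cm',np.round(t,2),'rot',np.round(r,4)); return t,r
def st():
    from cell import read_state
    s=read_state();print('t',round(s['clock'],2),'pos',np.round(s['eef_pos'],1),'rot',np.round(s['eef_rot'],4),'F',np.round(s['wrist_force'],2),'M',np.round(s['moment'],2),'gap',round(s['finger_gap'],2));return s
E
python3 -c "
from h import *
st();tool((503,-102,270),1.335);tool((207,509,270))"
```

```text
t 0.15 pos [206.9 509.4 205. ] rot [-3.1407 -0.      2.7558] F [-0.14  0.62  0.63] M [ 0.02  0.02 -0.04] gap 94.12
shift cm [-50.44 -45.51  -6.46] rot [-8.0000e-04  6.0000e-04  1.4208e+00]
shift cm [-0.02 -0.04 -6.5 ] rot [0 0 0]
```

Call:
servo_tool(series=[[0,0,-3.5,0,0,0],[-1,-1,-6.5,0,0,0.05],[-3.5,-3.2,-6.5,0,0,0.15],[-6.2,-5.6,-6.5,0,0,0.26],[-9,-8,-6.5,0,0,0.37],[-11.8,-10.5,-6.5,0,0,0.48],[-14.5,-13,-6.5,0,0,0.59],[-17.2,-15.5,-6.5,0,0,0.7],[-20,-18,-6.5,0,0,0.81],[-22.7,-20.5,-6.5,0,0,0.92]], gripper=0, grip_force=20)

```text
clock: 0.98
eef_pos: [340.4, 232.5, 270.4]
eef_rot: [3.141, 0.0, 1.831]
wrist_force: [0.7, 0.4, 0.2]
finger_gap: 30.6
```

```bash
python3 -c "
from h import *
st();tool((503,-102,270),1.335)"
```

```text
t 0.98 pos [340.4 232.5 270.4] rot [3.1415 0.     1.8306] F [0.69 0.45 0.22] M [-0.03 -0.04 -0.01] gap 30.63
shift cm [-36.5    7.12   0.04] rot [ 1.000e-04 -0.000e+00  4.956e-01]
```

Call:
servo_tool(series=[[-3.6,0.7,0,0,0,0.05],[-7.3,1.4,0,0,0,0.1],[-11,2.1,0,0,0,0.15],[-14.6,2.8,0,0,0,0.2],[-18.3,3.6,0,0,0,0.25],[-22,4.3,0,0,0,0.31],[-25.7,5,0,0,0,0.37],[-29.4,5.7,0,0,0,0.43],[-33,6.4,0,0,0,0.496],[-36.5,7.1,0,0,0,0.496]])

```text
clock: 1.82
eef_pos: [504.6, -101.5, 270.3]
eef_rot: [-3.141, 0.0, 1.335]
wrist_force: [0.2, 0.8, 0.3]
finger_gap: 0.6
```

Run:
```python
from h import *
from cell import *
s=st();tool((503,-102,270),1.335)
c=camera('wrist');c['s']=s;np.save('pics/w1.npy',c,allow_pickle=True);cv2.imwrite('pics/w1.png',c['pixels'][:,:,::-1])
```

```text
t 1.82 pos [ 504.6 -101.5  270.3] rot [-3.1414  0.      1.3351] F [0.21 0.84 0.26] M [-0.05  0.03  0.01] gap 0.58
shift cm [-0.09 -0.15  0.03] rot [-0.0002  0.      0.0001]
```

View pics/w1.png

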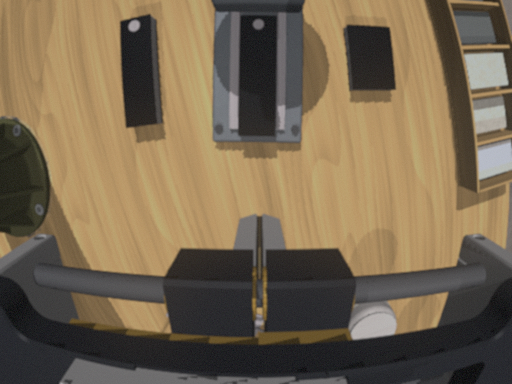

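The wrist view shows the press ahead, bed outer edge at (214,140)–(301,142), deck outer edge about (239,134)–(277,136) and the rivet at (258,24).

```bash
cat >> h.py <<'E'
def wonz(c,u,v,z):
    dx,dy=u-c['cx'],v-c['cy'];r=np.hypot(dx,dy);th=r/c['fx']
    d=np.array([dx/r*np.sin(th),dy/r*np.sin(th),np.cos(th)]) if r>0 else np.array([0,0,1.])
    M=np.array(c['mount']);R=Ro.from_euler('xyz',c['s']['eef_rot']).as_matrix()
    o=R@M[:3,3]+c['s']['eef_pos'];d=R@M[:3,:3]@d
    return o+d*(z-o[2])/d[2]
E
python3 - <<'E'
from h import *
c=load('w1')
for n,p,z in[('bedL',(214,140),20),('bedR',(301,142),20),('bedLup',(214,60),20),('bedRup',(303,40),20),('dL',(239,134),44),('dR',(277,136),44),('riv',(258,24),50)]:print(n,np.round(wonz(c,*p,z),1))
crop(c,200,0,120,150,5,'pics/w1c.png')
cv2.imwrite('pics/w1c.png',cv2.imread('pics/w1c.png')[:600])
E
```

```text
bedL [449.8 -51.3  20. ]
bedR [571.8 -83.8  20. ]
bedLup [478.   62.6  20. ]
bedRup [609.4  62.3  20. ]
dL [489.1 -50.8  44. ]
dR [538.6 -65.6  44. ]
riv [549.8  90.9  50. ]
```

Run:
```python
from h import *
crop(load('w1'),205,70,105,80,7,'pics/w1d.png')
```

```text
(no output)
```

View pics/w1d.png

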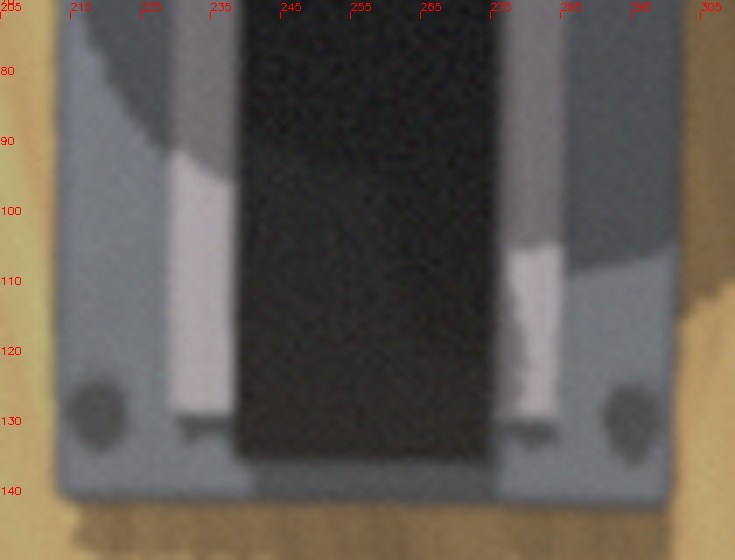

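Call:
servo_tool(series=[[0,-0.15,4,0,0,0],[0,-0.15,8,0,0,0],[0,-0.15,12,0,0,0],[0,-0.15,16,0,0,0],[0,-0.15,20,0,0,0],[0,-0.15,22.5,0,0,0],[0,-0.15,24.1,0,0,0],[1,-0.15,24.1,0,0,0],[2,-0.15,24.1,0,0,0],[2.8,-0.15,24.1,0,0,0]])

```text
clock: 2.7
eef_pos: [510.1, -70.7, 30.7]
eef_rot: [3.14, -0.0, 1.34]
wrist_force: [-0.8, -0.6, 0.3]
finger_gap: 0.6
```

Run:
```python
from h import *
from cell import *
s=st();
for n in('side','scene'):
  c=camera(n);np.save(f'pics/{n}2.npy',c,allow_pickle=True)
crop(load('side2'),215,120,90,140,4,'pics/si2.png')
crop(load('scene2'),200,170,120,95,6,'pics/sc2.png')
```

```text
t 2.7 pos [510.1 -70.7  30.7] rot [ 3.1399e+00 -1.0000e-04  1.3401e+00] F [-0.77 -0.61  0.26] M [-0.07  0.05 -0.  ] gap 0.62
```

View pics/sc2.png

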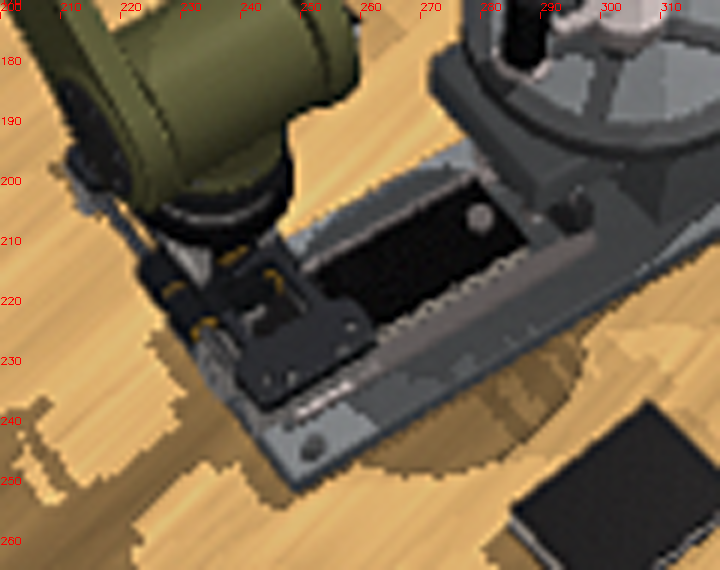

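The tool is at the deck's outer end (scene about (250,225)), just short of contact. I'll push slowly and watch the force.

Call:
servo_tool(series=[[0.2,0,0,0,0,0],[0.4,0,0,0,0,0],[0.6,0,0,0,0,0],[0.75,0,0,0,0,0],[0.9,0,0,0,0,0],[1.05,0,0,0,0,0],[1.2,0,0,0,0,0],[1.35,0,0,0,0,0],[1.5,0,0,0,0,0],[1.65,0,0,0,0,0]])

```text
clock: 3.63
eef_pos: [513.0, -55.7, 29.4]
eef_rot: [-3.142, 0.0, 1.34]
wrist_force: [-0.2, -2.6, 1.2]
finger_gap: 0.1
```

Call:
servo_tool(series=[[0.12,0,0,0,0,0],[0.22,0,0,0,0,0],[0.3,0,0,0,0,0],[0.37,0,0,0,0,0],[0.44,0,0,0,0,0],[0.5,0,0,0,0,0],[0.55,0,0,0,0,0],[0.6,0,0,0,0,0],[0.65,0,0,0,0,0],[0.7,0,0,0,0,0]])

```text
clock: 4.47
eef_pos: [514.6, -48.9, 29.4]
eef_rot: [-3.142, 0.0, 1.34]
wrist_force: [-0.8, -3.0, 1.1]
finger_gap: 0.1
```

Run:
```python
from h import *
from cell import *
s=st();
for n in('scene',):
  c=camera(n);np.save(f'pics/{n}3.npy',c,allow_pickle=True)
crop(load('scene3'),220,150,120,95,6,'pics/sc3.png')
```

```text
t 4.47 pos [514.6 -48.9  29.4] rot [-3.1416  0.      1.3397] F [-0.85 -3.04  1.14] M [-0.57  0.15 -0.02] gap 0.13
```

View pics/sc3.png

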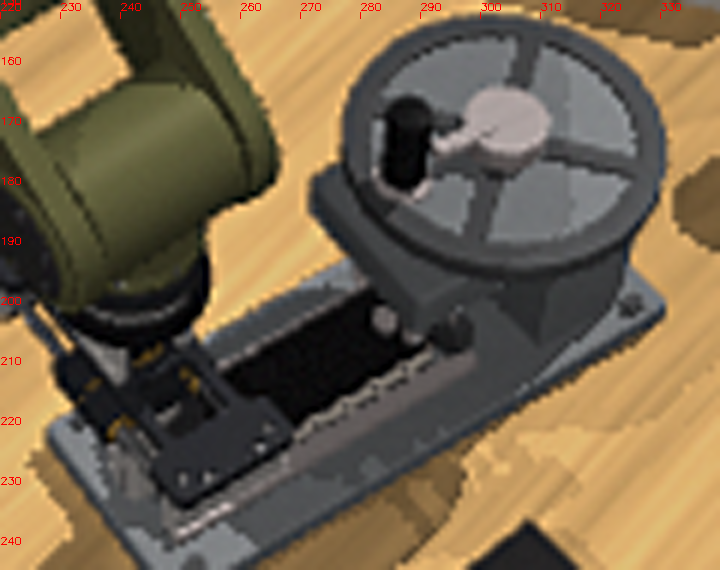

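The deck slides at about 3 N, with the rivet now at scene (282,202). I'll keep going slowly.

Call:
servo_tool(series=[[0.07,0,0,0,0,0],[0.14,0,0,0,0,0],[0.21,0,0,0,0,0],[0.28,0,0,0,0,0],[0.35,0,0,0,0,0],[0.42,0,0,0,0,0],[0.49,0,0,0,0,0],[0.56,0,0,0,0,0],[0.63,0,0,0,0,0],[0.7,0,0,0,0,0]])

```text
clock: 5.35
eef_pos: [516.2, -42.1, 29.5]
eef_rot: [3.142, -0.0, 1.34]
wrist_force: [-0.2, -2.4, 1.6]
finger_gap: 0.2
```

Call:
servo_tool(series=[[0.04,0,0,0,0,0],[0.08,0,0,0,0,0],[0.12,0,0,0,0,0],[0.16,0,0,0,0,0],[0.2,0,0,0,0,0],[0.24,0,0,0,0,0],[0.28,0,0,0,0,0],[0.32,0,0,0,0,0],[0.36,0,0,0,0,0],[0.4,0,0,0,0,0]])

```text
clock: 6.18
eef_pos: [516.9, -39.0, 29.5]
eef_rot: [-3.141, 0.001, 1.34]
wrist_force: [-2.4, -12.7, 3.3]
finger_gap: 0.3
```

Run:
```python
from h import *
from cell import *
for n in('scene','side','wrist'):
  s=st();c=camera(n);c['s']=s;np.save(f'pics/{n}4.npy',c,allow_pickle=True)
st()
crop(load('wrist4'),190,0,140,120,5,'pics/w4.png')
crop(load('scene4'),220,150,120,95,6,'pics/sc4.png')
```

```text
t 6.18 pos [516.9 -39.   29.5] rot [-3.1414e+00  1.4000e-03  1.3399e+00] F [ -2.43 -12.75   3.33] M [-2.38  0.68 -0.1 ] gap 0.35
t 6.23 pos [516.9 -39.   29.5] rot [-3.1414e+00  1.4000e-03  1.3398e+00] F [-3.02 -9.66  3.41] M [-1.81  0.53 -0.07] gap 0.01
t 6.28 pos [516.9 -39.   29.5] rot [-3.1414e+00  1.3000e-03  1.3398e+00] F [-3.16 -8.93  2.58] M [-1.93  0.56 -0.11] gap 0.55
t 6.33 pos [516.9 -39.   29.5] rot [-3.1415e+00  1.2000e-03  1.3397e+00] F [-2.35 -9.79  2.44] M [-1.93  0.57 -0.11] gap 0.69
```

View pics/w4.png

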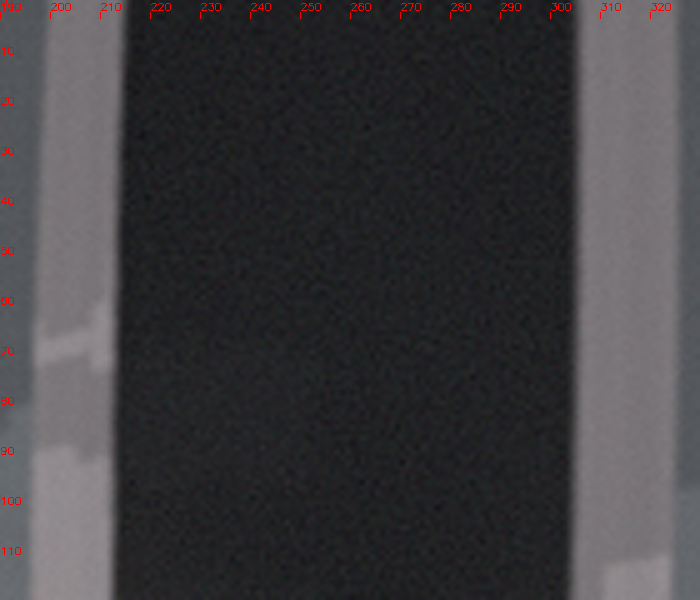

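View pics/sc4.png

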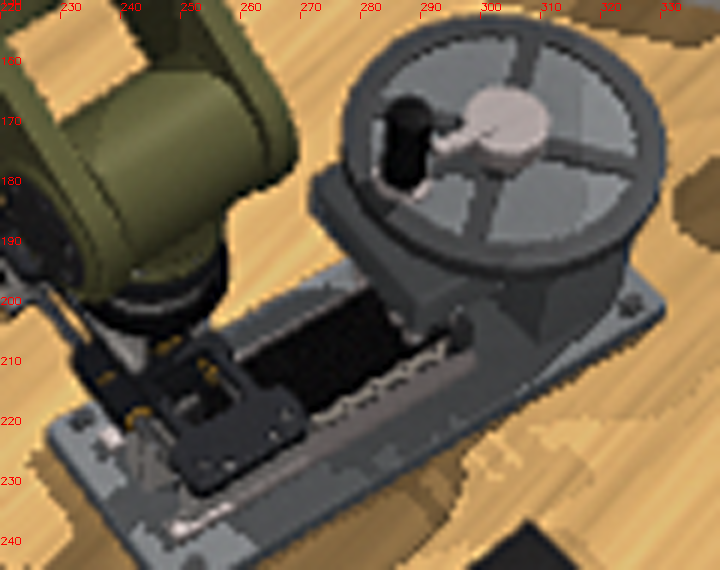

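Seated: the static reaction holds at about 10 N against 3 N while sliding, and the rivet is now under the head. I'll back off, rise and look at the knob from above.

Call:
servo_tool(series=[[-0.2,0,0,0,0,0],[-0.8,0,0,0,0,0],[-2,0,0,0,0,0],[-3,0,-1,0,0,0],[-3,0,-5,0,0,0],[-3,0,-9,0,0,0],[-3,0,-13,0,0,0],[-3,0,-17,0,0,0],[-3,0,-21,0,0,0],[-3,0,-24,0,0,0]])

```text
clock: 7.17
eef_pos: [509.9, -68.3, 273.9]
eef_rot: [3.138, -0.0, 1.339]
wrist_force: [0.2, -0.3, 1.1]
finger_gap: 0.9
```

Run:
```python
from h import *
st();tool((538,63,275),1.33)
```

```text
t 7.17 pos [509.9 -68.3 273.9] rot [ 3.1381e+00 -3.0000e-04  1.3393e+00] F [ 0.24 -0.26  1.08] M [-0.09  0.14 -0.02] gap 0.88
shift cm [13.42 -0.28 -0.11] rot [ 0.0035 -0.0003  0.0093]
```

Call:
servo_tool(series=[[2,-0.1,0,0,0,0.005],[4.5,-0.1,0,0,0,0.009],[7,-0.2,0,0,0,0.009],[9.5,-0.2,0,0,0,0.009],[11.5,-0.3,0,0,0,0.009],[13,-0.3,0,0,0,0.009],[13.4,-0.3,0,0,0,0.009],[13.4,-0.3,0,0,0,0.009],[13.4,-0.3,0,0,0,0.009],[13.4,-0.3,0,0,0,0.009]], gripper=6)

```text
clock: 8.0
eef_pos: [537.8, 62.5, 269.7]
eef_rot: [3.141, 0.0, 1.33]
wrist_force: [0.2, 0.0, -0.2]
finger_gap: 59.3
```

Run:
```python
from h import *
from cell import *
s=st();c=camera('wrist');c['s']=s;np.save(f'pics/w5.npy',c,allow_pickle=True)
cv2.imwrite('pics/w5.png',cv2.resize(c['pixels'][:,:,::-1],None,fx=1.5,fy=1.5))
c=camera('scene');np.save('pics/scene5.npy',c,allow_pickle=True);c=camera('side');np.save('pics/side5.npy',c,allow_pickle=True)
crop(load('side5'),215,120,90,140,4,'pics/si5.png')
```

```text
t 8.0 pos [537.8  62.5 269.7] rot [3.1415 0.     1.3297] F [ 0.18  0.03 -0.25] M [-0.08  0.08 -0.02] gap 59.29
```

View pics/w5.png

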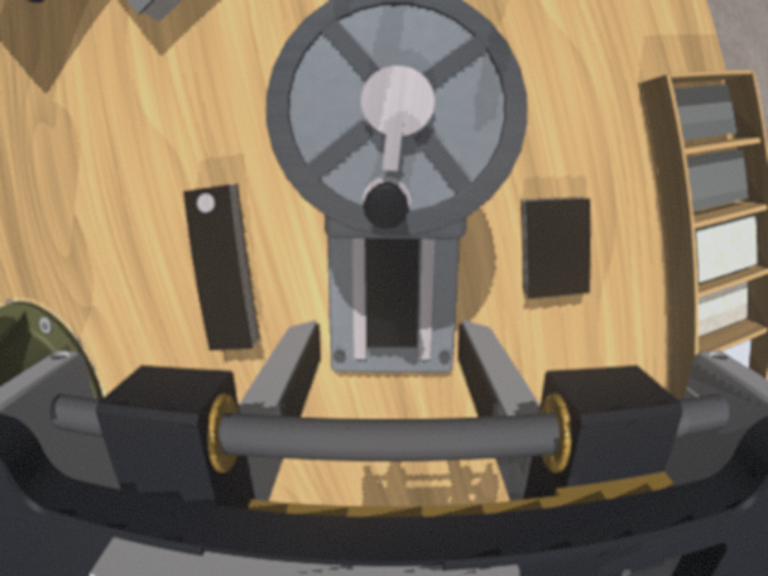

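View pics/si5.png

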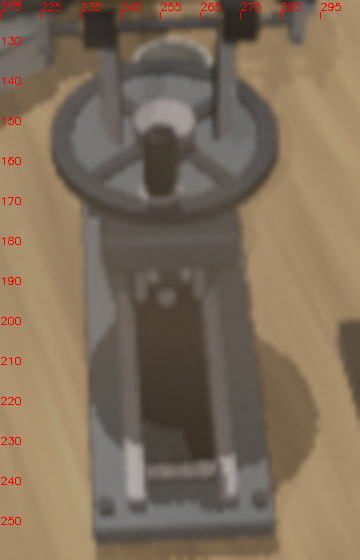

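The wrist view shows the knob top at (386,204) and the rim from (267,107) to (527,107) in the 1.5x picture. The side view has the rivet at (257,194), partly under the head, and the deck end at (255,236).

Run:
```python
from h import *
c=load('w5');d=load('side5');s=load('scene5')
def circ(P):
    A=np.c_[2*P,np.ones(len(P))];x=np.linalg.lstsq(A,(P**2).sum(1),rcond=None)[0];return x[:2],np.sqrt(x[2]+x[:2]@x[:2])
# dark knob blob
im=c['pixels'];m=((im.max(2)<40)*255).astype(np.uint8);m[:, :200]=0;m[:,320:]=0;m[:110]=0;m[158:]=0
n,l,stt,cen=cv2.connectedComponentsWithStats(m)
for i in range(1,n):
    if stt[i,4]>100: print(stt[i],cen[i])
print('knob top',wonz(c,257.3,135.5,222))
pts=[(267,107),(276,60),(303,22),(490,22),(518,60),(527,107),(515,160),(281,160)]
P=np.array([wonz(c,(u+.5)/1.5-.5,(v+.5)/1.5-.5,167)[:2] for u,v in pts]);print(circ(P),np.round(P,0).tolist())
print('hub cap',[np.round(wonz(c,397/1.5,101/1.5,z),1) for z in(180,190,200)])
print('rivet',onz(d,256.5,194,50),'end',onz(d,251.5,236,44),onz(d,268.5,235,44))
print('bed end w5',wonz(c,331/1.5,371/1.5,20),wonz(c,452/1.5,372/1.5,20),'deck end',wonz(c,365/1.5,348/1.5,44),wonz(c,420/1.5,348/1.5,44))
crop(c,170,0,190,165,4,'pics/w5c.png')
```

```text
knob top [550.0004461  116.09651715 222.        ]
(array([571.43602031, 173.79561721]), np.float64(82.85153593934615)) [[490.0, 193.0], [503.0, 222.0], [526.0, 243.0], [643.0, 215.0], [654.0, 186.0], [652.0, 154.0], [636.0, 122.0], [491.0, 157.0]]
hub cap [array([570.3, 172.1, 180. ]), array([569.7, 170.5, 190. ]), array([569.1, 168.9, 200. ])]
rivet [554.33253428 116.02387579  50.        ] end [493.90169038 -28.19696813  44.        ] [540.84534408 -39.32188303  44.        ]
bed end w5 [447.10238572 -51.89520469  20.        ] [571.55488642 -83.90593659  20.        ] deck end [492.81651856 -25.36803929  44.        ] [544.98949118 -38.27394819  44.        ]
```

Run:
```python
from h import *
i=cv2.imread('pics/w5c.png');cv2.imwrite('pics/w5c.png',i[:600])
```

```text
(no output)
```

View pics/w5c.png

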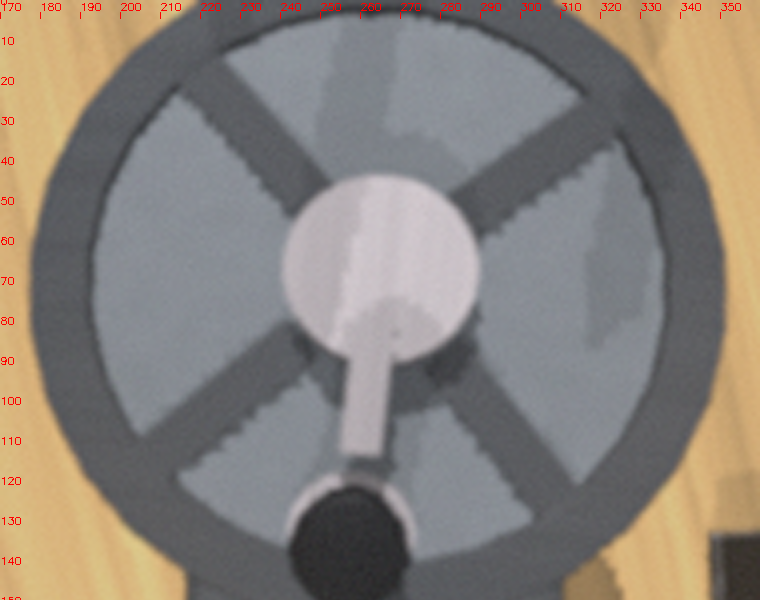

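Run:
```python
from h import *
c=load('w5');d=load('side0');s=load('scene5')
for z in range(165,225,10):
    print(z,'cap w',np.round(wonz(c,264.5,66.5,z)[:2],1),'cap scene',np.round(onz(s,303,168.5,z)[:2],1),'cap side',np.round(onz(d,256.5,149,z)[:2],1),'tip w',np.round(wonz(c,260.5,113,z)[:2],1))
crop(s,270,145,70,60,10,'pics/sc5.png')
```

```text
165 cap w [571.2 175.3] cap scene [559.8 186.3] cap side [577.5 188.9] tip w [556.9 132.7]
175 cap w [570.6 173.7] cap scene [564. 179.] cap side [574.1 178.2] tip w [556.8 132.6]
185 cap w [570.1 172.1] cap scene [568.1 171.8] cap side [570.8 167.5] tip w [556.7 132.5]
195 cap w [569.5 170.5] cap scene [572.3 164.6] cap side [567.4 156.8] tip w [556.6 132.4]
205 cap w [568.9 168.9] cap scene [576.4 157.3] cap side [564.  146.2] tip w [556.6 132.3]
215 cap w [568.3 167.3] cap scene [580.6 150.1] cap side [560.7 135.5] tip w [556.5 132.2]
```

View pics/sc5.png

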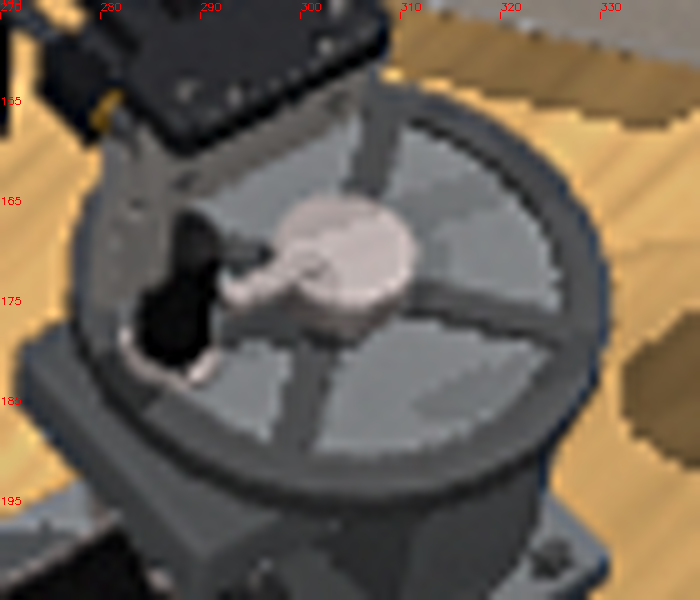

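Run:
```python
from h import *
s=load('scene5')
for z in range(175,206,5): print(z,np.round(onz(s,292.7,174,z)[:2],1),np.round(onz(s,292.7,172.5,z)[:2],1))
st();tool((550,115,240),1.33);tool((550,115,194),1.33)
```

```text
175 [553.7 140.5] [550.1 145.1]
180 [555.8 137.1] [552.2 141.7]
185 [558.  133.6] [554.4 138.2]
190 [560.1 130.2] [556.5 134.8]
195 [562.2 126.8] [558.7 131.4]
200 [564.4 123.4] [560.8 127.9]
205 [566.5 120. ] [563.  124.5]
t 8.15 pos [537.9  62.9 269.6] rot [3.1415 0.     1.3299] F [ 0.44 -0.49  0.72] M [-0.06  0.06  0.05] gap 60.04
shift cm [ 5.35 -0.07  2.96] rot [ 0.0001  0.     -0.0001]
shift cm [ 5.35 -0.07  7.56] rot [ 0.0001  0.     -0.0001]
```

Call:
servo_tool(series=[[1.5,0,0,0,0,0],[3.5,0,0,0,0,0],[5,0,0,0,0,0],[5.35,-0.07,0,0,0,0],[5.35,-0.07,1,0,0,0],[5.35,-0.07,3,0,0,0],[5.35,-0.07,5,0,0,0],[5.35,-0.07,6.5,0,0,0],[5.35,-0.07,7.3,0,0,0],[5.35,-0.07,7.3,0,0,0]])

```text
clock: 8.98
eef_pos: [549.2, 114.9, 194.5]
eef_rot: [-3.139, 0.001, 1.33]
wrist_force: [-0.6, 0.3, -0.6]
finger_gap: 59.8
```

Run:
```python
from h import *
from cell import *
s=st()
for n in('scene','side','wrist'):
  c=camera(n);c['s']=s;np.save(f'pics/{n}6.npy',c,allow_pickle=True)
crop(load('scene6'),260,130,80,70,9,'pics/sc6.png')
crop(load('wrist6'),160,70,200,130,4,'pics/w6.png')
```

```text
t 8.98 pos [549.2 114.9 194.5] rot [-3.1388e+00  1.2000e-03  1.3301e+00] F [-0.58  0.34 -0.61] M [-0.05  0.03  0.06] gap 59.84
```

View pics/sc6.png

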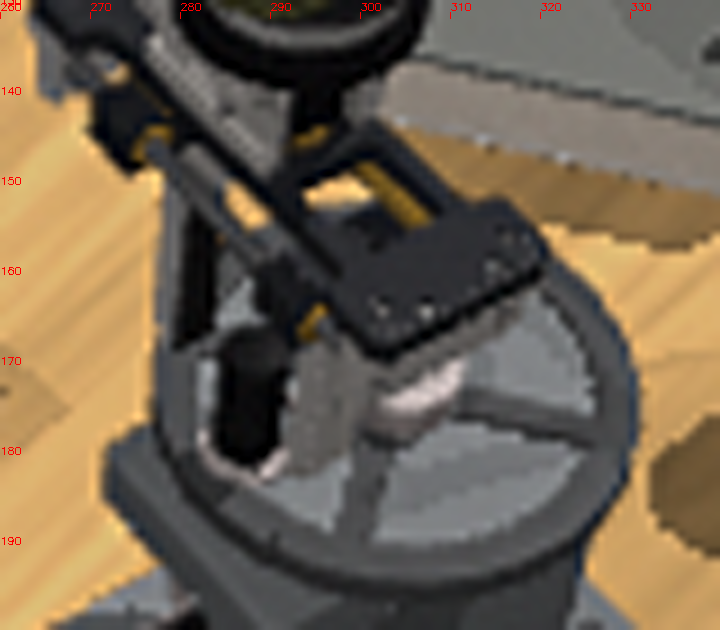

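View pics/w6.png

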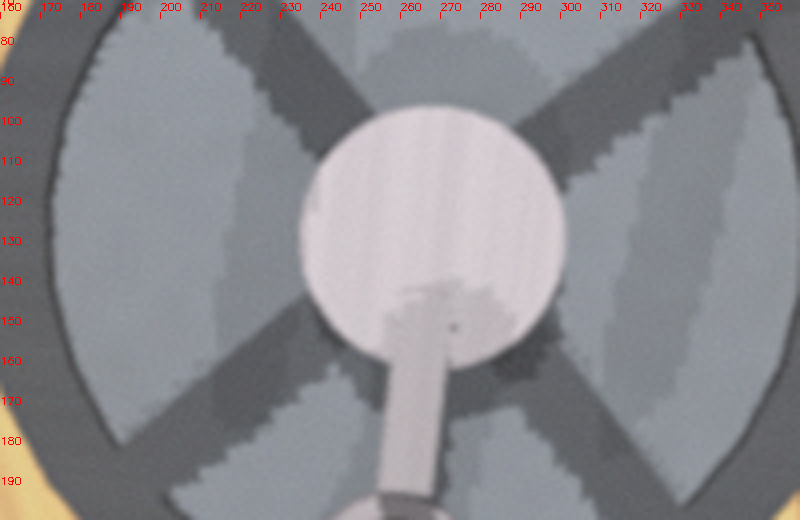

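The open jaws straddle the knob. The cap centre at wrist (268,129) gives a near-vertical sight of the axis.

Run:
```python
from h import *
c=load('wrist6')
for z in (180,185,190):
  print(z,'cap',wonz(c,268.2,129.4,z)[:2],'ptr',wonz(c,261.5,193.5,z)[:2])
pts=[(173,125)]
```

```text
180 cap [569.78819709 172.64238812] ptr [555.44392698 132.15630221]
185 cap [569.70697879 172.89282837] ptr [555.73469196 133.45664925]
190 cap [569.6257605  173.14326861] ptr [556.02545693 134.75699629]
```

Call:
servo_tool(series=[[0,0,0,0,0,0],[0,0,0,0,0,0],[0,0,0,0,0,0],[0,0,0,0,0,0],[0,0,0,0,0,0],[0,0,0,0,0,0],[0,0,0,0,0,0],[0,0,0,0,0,0],[0,0,0,0,0,0],[0,0,0,0,0,0]], gripper=1, grip_force=25)

```text
clock: 9.97
eef_pos: [550.0, 115.8, 196.5]
eef_rot: [3.141, -0.0, 1.331]
wrist_force: [-0.7, -0.3, 2.1]
finger_gap: 23.7
```

```bash
python3 -c "
from h import *
st()"
```

```text
t 9.97 pos [550.  115.8 196.5] rot [ 3.1415 -0.      1.3308] F [-0.67 -0.25  2.11] M [-0.06  0.2   0.  ] gap 23.73
```

```bash
cat > arc.py <<'E'
import sys,numpy as np
# arc.py x0 y0 h_end n : rows from commanded (x0,y0) in cm about centre, radius blending to 6.2
x0,y0,he=map(float,sys.argv[1:4]);cx,cy=(map(float,sys.argv[4:6]) if len(sys.argv)>5 else (0,0))
h0=np.arctan2(-(y0-cy),-(x0-cx))%(2*np.pi);r0=np.hypot(x0-cx,y0-cy)
print('h0',h0,'r0',r0)
for i in range(1,11):
    f=i/10;h=h0+(he-h0)*f;r=r0+(6.2-r0)*f
    print([round(cx-r*np.cos(h)-x0,2),round(cy-r*np.sin(h)-y0,2),0,0,0,0],end=', ')
print();print('end',round(cx-r*np.cos(h),3),round(cy-r*np.sin(h),3))
E
python3 arc.py -6.02 -0.55 0.45
```

```text
h0 0.09110919074996279 r0 6.045072373429453
[np.float64(0.01), np.float64(-0.22), 0, 0, 0, 0], [np.float64(0.02), np.float64(-0.44), 0, 0, 0, 0], [np.float64(0.05), np.float64(-0.65), 0, 0, 0, 0], [np.float64(0.08), np.float64(-0.87), 0, 0, 0, 0], [np.float64(0.12), np.float64(-1.09), 0, 0, 0, 0], [np.float64(0.17), np.float64(-1.3), 0, 0, 0, 0], [np.float64(0.22), np.float64(-1.52), 0, 0, 0, 0], [np.float64(0.29), np.float64(-1.73), 0, 0, 0, 0], [np.float64(0.36), np.float64(-1.94), 0, 0, 0, 0], [np.float64(0.44), np.float64(-2.15), 0, 0, 0, 0], 
end -5.583 -2.697
```

Call:
servo_tool(series=[[0,-0.15,0,0,0,0],[0.02,-0.37,0,0,0,0],[0.04,-0.6,0,0,0,0],[0.07,-0.83,0,0,0,0],[0.11,-1.06,0,0,0,0],[0.16,-1.29,0,0,0,0],[0.22,-1.51,0,0,0,0],[0.29,-1.73,0,0,0,0],[0.36,-1.94,0,0,0,0],[0.44,-2.15,0,0,0,0]])

```text
clock: 10.8
eef_pos: [530.9, 126.1, 196.5]
eef_rot: [3.139, -0.002, 1.331]
wrist_force: [10.7, 7.7, -5.0]
finger_gap: 23.9
```

```bash
cat > tr.py <<'E'
from h import *
s=st();C=np.array([569.7,173]);q=s['eef_pos'][:2]-C
a=1.331;X=np.array([np.cos(a),np.sin(a)]);Y=np.array([np.sin(a),-np.cos(a)])
x,y=q@X/10,q@Y/10;h=np.arctan2(-y,-x);F=s['wrist_force'][:2]
fx,fy=F@X,F@Y
ur=np.array([-np.cos(h),-np.sin(h)]);ut=np.array([np.sin(h),-np.cos(h)])
print('xy',round(x,2),round(y,2),'h',round(h,3),'r',round(np.hypot(x,y),2),'F tool',round(fx,1),round(fy,1),'Frad',round(ur@[fx,fy],1),'Ftan',round(ut@[fx,fy],1))
E
python3 tr.py; python3 arc.py -5.58 -2.70 1.0
```

```text
t 10.8 pos [530.9 126.1 196.5] rot [ 3.1393e+00 -2.2000e-03  1.3311e+00] F [10.7   7.65 -5.  ] M [ 1.31 -2.09  0.  ] gap 23.9
xy -5.48 -2.66 h 0.452 r 6.09 F tool 10.0 8.6 Frad -12.7 Ftan -3.4
h0 0.45066132608063364 r0 6.198903128780123
[np.float64(0.16), np.float64(-0.3), 0, 0, 0, 0], [np.float64(0.33), np.float64(-0.6), 0, 0, 0, 0], [np.float64(0.52), np.float64(-0.88), 0, 0, 0, 0], [np.float64(0.72), np.float64(-1.15), 0, 0, 0, 0], [np.float64(0.94), np.float64(-1.41), 0, 0, 0, 0], [np.float64(1.17), np.float64(-1.66), 0, 0, 0, 0], [np.float64(1.42), np.float64(-1.9), 0, 0, 0, 0], [np.float64(1.68), np.float64(-2.12), 0, 0, 0, 0], [np.float64(1.95), np.float64(-2.33), 0, 0, 0, 0], [np.float64(2.23), np.float64(-2.52), 0, 0, 0, 0], 
end -3.35 -5.217
```

```bash
python3 arc.py -5.58 -2.70 1.0 0.15 0.03
```

```text
h0 0.44462242062782825 r0 6.347109578382904
[np.float64(0.17), np.float64(-0.31), 0, 0, 0, 0], [np.float64(0.36), np.float64(-0.6), 0, 0, 0, 0], [np.float64(0.57), np.float64(-0.89), 0, 0, 0, 0], [np.float64(0.79), np.float64(-1.16), 0, 0, 0, 0], [np.float64(1.02), np.float64(-1.42), 0, 0, 0, 0], [np.float64(1.27), np.float64(-1.66), 0, 0, 0, 0], [np.float64(1.53), np.float64(-1.89), 0, 0, 0, 0], [np.float64(1.8), np.float64(-2.11), 0, 0, 0, 0], [np.float64(2.09), np.float64(-2.31), 0, 0, 0, 0], [np.float64(2.38), np.float64(-2.49), 0, 0, 0, 0], 
end -3.2 -5.187
```

Call:
servo_tool(series=[[0.19,-0.29,0,0,0,0],[0.38,-0.58,0,0,0,0],[0.58,-0.87,0,0,0,0],[0.8,-1.15,0,0,0,0],[1.03,-1.41,0,0,0,0],[1.27,-1.66,0,0,0,0],[1.53,-1.89,0,0,0,0],[1.8,-2.11,0,0,0,0],[2.09,-2.31,0,0,0,0],[2.38,-2.49,0,0,0,0]])

```text
clock: 11.63
eef_pos: [511.9, 154.1, 196.6]
eef_rot: [3.14, 0.0, 1.331]
wrist_force: [3.9, -1.8, 0.2]
finger_gap: 23.3
```

```bash
python3 tr.py; python3 arc.py -3.2 -5.19 1.6 0.15 0.03
```

```text
t 11.63 pos [511.9 154.1 196.6] rot [3.1401e+00 3.0000e-04 1.3307e+00] F [ 3.87 -1.76  0.21] M [-0.57 -0.91 -0.02] gap 23.34
xy -3.21 -5.16 h 1.014 r 6.08 F tool -0.8 4.2 Frad -3.1 Ftan -2.9
h0 1.0002338153230315 r0 6.2024914348993665
[np.float64(0.32), np.float64(-0.19), 0, 0, 0, 0], [np.float64(0.65), np.float64(-0.36), 0, 0, 0, 0], [np.float64(0.99), np.float64(-0.51), 0, 0, 0, 0], [np.float64(1.34), np.float64(-0.65), 0, 0, 0, 0], [np.float64(1.69), np.float64(-0.76), 0, 0, 0, 0], [np.float64(2.05), np.float64(-0.84), 0, 0, 0, 0], [np.float64(2.42), np.float64(-0.91), 0, 0, 0, 0], [np.float64(2.79), np.float64(-0.95), 0, 0, 0, 0], [np.float64(3.16), np.float64(-0.98), 0, 0, 0, 0], [np.float64(3.53), np.float64(-0.98), 0, 0, 0, 0], 
end 0.331 -6.167
```

Call:
servo_tool(series=[[0.32,-0.18,0,0,0,0],[0.65,-0.34,0,0,0,0],[0.99,-0.49,0,0,0,0],[1.34,-0.62,0,0,0,0],[1.69,-0.73,0,0,0,0],[2.05,-0.81,0,0,0,0],[2.42,-0.88,0,0,0,0],[2.79,-0.92,0,0,0,0],[3.16,-0.95,0,0,0,0],[3.53,-0.95,0,0,0,0]])

```text
clock: 12.47
eef_pos: [510.8, 191.1, 196.5]
eef_rot: [-3.141, 0.0, 1.331]
wrist_force: [0.9, -3.9, 2.5]
finger_gap: 23.4
```

```bash
python3 tr.py; python3 arc.py 0.33 -6.14 2.2 0.15 0.06
```

```text
t 12.47 pos [510.8 191.1 196.5] rot [-3.1414e+00  1.0000e-04  1.3308e+00] F [ 0.92 -3.93  2.49] M [-0.92 -0.23  0.02] gap 23.43
xy 0.36 -6.15 h 1.63 r 6.16 F tool -3.6 1.8 Frad -2.0 Ftan -3.5
h0 1.59982043215614 r0 6.202612352871973
[np.float64(0.37), np.float64(0.02), 0, 0, 0, 0], [np.float64(0.74), np.float64(0.07), 0, 0, 0, 0], [np.float64(1.11), np.float64(0.13), 0, 0, 0, 0], [np.float64(1.47), np.float64(0.22), 0, 0, 0, 0], [np.float64(1.82), np.float64(0.33), 0, 0, 0, 0], [np.float64(2.17), np.float64(0.46), 0, 0, 0, 0], [np.float64(2.51), np.float64(0.61), 0, 0, 0, 0], [np.float64(2.84), np.float64(0.79), 0, 0, 0, 0], [np.float64(3.16), np.float64(0.98), 0, 0, 0, 0], [np.float64(3.47), np.float64(1.19), 0, 0, 0, 0], 
end 3.799 -4.953
```

Call:
servo_tool(series=[[0.37,0.02,0,0,0,0],[0.74,0.07,0,0,0,0],[1.11,0.13,0,0,0,0],[1.47,0.22,0,0,0,0],[1.82,0.33,0,0,0,0],[2.17,0.46,0,0,0,0],[2.51,0.61,0,0,0,0],[2.84,0.79,0,0,0,0],[3.16,0.98,0,0,0,0],[3.47,1.19,0,0,0,0]])

```text
clock: 13.3
eef_pos: [530.8, 222.0, 196.4]
eef_rot: [-3.141, -0.0, 1.331]
wrist_force: [-3.0, -2.4, 4.3]
finger_gap: 23.4
```

```bash
python3 tr.py; python3 arc.py 3.8 -4.95 2.7 0.15 0.06
```

```text
t 13.3 pos [530.8 222.  196.4] rot [-3.1413e+00 -1.0000e-04  1.3309e+00] F [-3.   -2.42  4.26] M [-0.61  0.46  0.02] gap 23.37
xy 3.84 -4.95 h 2.231 r 6.26 F tool -3.1 -2.3 Frad -0.0 Ftan -3.8
h0 2.2004228822640033 r0 6.198596615363836
[np.float64(0.25), np.float64(0.19), 0, 0, 0, 0], [np.float64(0.48), np.float64(0.39), 0, 0, 0, 0], [np.float64(0.71), np.float64(0.6), 0, 0, 0, 0], [np.float64(0.92), np.float64(0.82), 0, 0, 0, 0], [np.float64(1.13), np.float64(1.06), 0, 0, 0, 0], [np.float64(1.32), np.float64(1.3), 0, 0, 0, 0], [np.float64(1.5), np.float64(1.55), 0, 0, 0, 0], [np.float64(1.66), np.float64(1.81), 0, 0, 0, 0], [np.float64(1.82), np.float64(2.08), 0, 0, 0, 0], [np.float64(1.96), np.float64(2.36), 0, 0, 0, 0], 
end 5.755 -2.59
```

Call:
servo_tool(series=[[0.26,0.19,0,0,0,0],[0.49,0.39,0,0,0,0],[0.72,0.6,0,0,0,0],[0.93,0.82,0,0,0,0],[1.14,1.06,0,0,0,0],[1.33,1.3,0,0,0,0],[1.51,1.55,0,0,0,0],[1.67,1.81,0,0,0,0],[1.82,2.08,0,0,0,0],[1.96,2.36,0,0,0,0]])

```text
clock: 14.13
eef_pos: [558.0, 235.3, 196.4]
eef_rot: [-3.14, 0.0, 1.331]
wrist_force: [-6.2, -3.5, 5.0]
finger_gap: 23.7
```

```bash
python3 tr.py; python3 arc.py 5.76 -2.59 3.2 0.15 0.06
```

```text
t 14.13 pos [558.  235.3 196.4] rot [-3.1403e+00  3.0000e-04  1.3309e+00] F [-6.23 -3.53  4.95] M [-0.63  1.3   0.02] gap 23.74
xy 5.77 -2.62 h 2.716 r 6.34 F tool -4.9 -5.2 Frad -2.3 Ftan -6.8
h0 2.7002917206026393 r0 6.2044016633354735
[np.float64(0.12), np.float64(0.28), 0, 0, 0, 0], [np.float64(0.24), np.float64(0.57), 0, 0, 0, 0], [np.float64(0.33), np.float64(0.87), 0, 0, 0, 0], [np.float64(0.41), np.float64(1.17), 0, 0, 0, 0], [np.float64(0.48), np.float64(1.47), 0, 0, 0, 0], [np.float64(0.53), np.float64(1.78), 0, 0, 0, 0], [np.float64(0.57), np.float64(2.08), 0, 0, 0, 0], [np.float64(0.59), np.float64(2.39), 0, 0, 0, 0], [np.float64(0.59), np.float64(2.7), 0, 0, 0, 0], [np.float64(0.58), np.float64(3.01), 0, 0, 0, 0], 
end 6.339 0.422
```

Call:
servo_tool(series=[[0.12,0.28,0,0,0,0],[0.23,0.57,0,0,0,0],[0.32,0.87,0,0,0,0],[0.4,1.17,0,0,0,0],[0.47,1.47,0,0,0,0],[0.52,1.78,0,0,0,0],[0.56,2.08,0,0,0,0],[0.57,2.39,0,0,0,0],[0.57,2.7,0,0,0,0],[0.56,3.01,0,0,0,0]])

```text
clock: 14.97
eef_pos: [588.9, 233.7, 196.4]
eef_rot: [-3.141, -0.001, 1.331]
wrist_force: [-3.3, 1.4, 4.5]
finger_gap: 23.8
```

```bash
python3 tr.py; python3 arc.py 6.32 0.42 3.8 0.13 0.06
```

```text
t 14.97 pos [588.9 233.7 196.4] rot [-3.1413e+00 -6.0000e-04  1.3310e+00] F [-3.3   1.42  4.48] M [0.12 0.86 0.  ] gap 23.76
xy 6.35 0.43 h -3.074 r 6.37 F tool 0.6 -3.5 Frad 0.4 Ftan -3.6
h0 3.1996855348361986 r0 6.2004596603800275
[np.float64(-0.03), np.float64(0.37), 0, 0, 0, 0], [np.float64(-0.09), np.float64(0.74), 0, 0, 0, 0], [np.float64(-0.16), np.float64(1.1), 0, 0, 0, 0], [np.float64(-0.26), np.float64(1.46), 0, 0, 0, 0], [np.float64(-0.38), np.float64(1.81), 0, 0, 0, 0], [np.float64(-0.52), np.float64(2.16), 0, 0, 0, 0], [np.float64(-0.69), np.float64(2.49), 0, 0, 0, 0], [np.float64(-0.87), np.float64(2.82), 0, 0, 0, 0], [np.float64(-1.07), np.float64(3.13), 0, 0, 0, 0], [np.float64(-1.29), np.float64(3.43), 0, 0, 0, 0], 
end 5.034 3.854
```

Call:
servo_tool(series=[[-0.03,0.36,0,0,0,0],[-0.08,0.73,0,0,0,0],[-0.16,1.1,0,0,0,0],[-0.26,1.46,0,0,0,0],[-0.38,1.81,0,0,0,0],[-0.52,2.16,0,0,0,0],[-0.69,2.49,0,0,0,0],[-0.87,2.82,0,0,0,0],[-1.07,3.13,0,0,0,0],[-1.29,3.43,0,0,0,0]])

```text
clock: 15.8
eef_pos: [619.4, 212.5, 196.5]
eef_rot: [3.141, -0.0, 1.331]
wrist_force: [-0.3, 4.8, 3.7]
finger_gap: 23.7
```

```bash
python3 tr.py; python3 arc.py 5.03 3.85 4.4 0.13 0.06
```

```text
t 15.8 pos [619.4 212.5 196.5] rot [ 3.1412e+00 -4.0000e-04  1.3308e+00] F [-0.28  4.84  3.7 ] M [0.8  0.26 0.04] gap 23.66
xy 5.02 3.89 h -2.482 r 6.35 F tool 4.6 -1.4 Frad 2.8 Ftan -4.0
h0 3.799945753890429 r0 6.19468320416791
[np.float64(-0.24), np.float64(0.29), 0, 0, 0, 0], [np.float64(-0.49), np.float64(0.56), 0, 0, 0, 0], [np.float64(-0.76), np.float64(0.82), 0, 0, 0, 0], [np.float64(-1.04), np.float64(1.06), 0, 0, 0, 0], [np.float64(-1.34), np.float64(1.28), 0, 0, 0, 0], [np.float64(-1.65), np.float64(1.49), 0, 0, 0, 0], [np.float64(-1.97), np.float64(1.67), 0, 0, 0, 0], [np.float64(-2.3), np.float64(1.84), 0, 0, 0, 0], [np.float64(-2.64), np.float64(1.98), 0, 0, 0, 0], [np.float64(-2.99), np.float64(2.11), 0, 0, 0, 0], 
end 2.035 5.96
```

Call:
servo_tool(series=[[-0.23,0.29,0,0,0,0],[-0.48,0.56,0,0,0,0],[-0.75,0.83,0,0,0,0],[-1.03,1.07,0,0,0,0],[-1.33,1.3,0,0,0,0],[-1.64,1.51,0,0,0,0],[-1.96,1.69,0,0,0,0],[-2.29,1.86,0,0,0,0],[-2.63,2,0,0,0,0],[-2.98,2.13,0,0,0,0]])

```text
clock: 16.63
eef_pos: [632.6, 178.3, 196.4]
eef_rot: [-3.141, 0.0, 1.331]
wrist_force: [-1.6, 4.3, 4.2]
finger_gap: 23.7
```

```bash
python3 tr.py; python3 arc.py 2.05 5.98 5.0 0.15 0.08
```

```text
t 16.63 pos [632.6 178.3 196.4] rot [-3.1414  0.      1.3308] F [-1.57  4.29  4.24] M [0.7  0.47 0.02] gap 23.71
xy 2.01 5.99 h -1.894 r 6.31 F tool 3.8 -2.5 Frad -1.2 Ftan -4.4
h0 4.400842153482001 r0 6.198386886924695
[np.float64(-0.36), np.float64(0.1), 0, 0, 0, 0], [np.float64(-0.72), np.float64(0.19), 0, 0, 0, 0], [np.float64(-1.09), np.float64(0.25), 0, 0, 0, 0], [np.float64(-1.45), np.float64(0.28), 0, 0, 0, 0], [np.float64(-1.83), np.float64(0.3), 0, 0, 0, 0], [np.float64(-2.2), np.float64(0.29), 0, 0, 0, 0], [np.float64(-2.57), np.float64(0.26), 0, 0, 0, 0], [np.float64(-2.94), np.float64(0.21), 0, 0, 0, 0], [np.float64(-3.3), np.float64(0.14), 0, 0, 0, 0], [np.float64(-3.66), np.float64(0.05), 0, 0, 0, 0], 
end -1.609 6.025
```

Call:
servo_tool(series=[[-0.36,0.1,0,0,0,0],[-0.72,0.18,0,0,0,0],[-1.09,0.24,0,0,0,0],[-1.45,0.27,0,0,0,0],[-1.83,0.29,0,0,0,0],[-2.2,0.28,0,0,0,0],[-2.57,0.25,0,0,0,0],[-2.94,0.2,0,0,0,0],[-3.3,0.13,0,0,0,0],[-3.66,0.04,0,0,0,0]])

```text
clock: 17.47
eef_pos: [624.2, 142.7, 196.4]
eef_rot: [-3.142, -0.0, 1.331]
wrist_force: [-1.0, 5.5, 2.9]
finger_gap: 23.5
```

```bash
python3 tr.py; python3 arc.py -1.61 6.02 5.6 0.15 0.08
```

```text
t 17.47 pos [624.2 142.7 196.4] rot [-3.1416e+00 -1.0000e-04  1.3308e+00] F [-1.04  5.53  2.95] M [0.9  0.15 0.03] gap 23.52
xy -1.65 6.01 h -1.303 r 6.23 F tool 5.1 -2.3 Frad -3.6 Ftan -4.3
h0 5.0004444274353155 r0 6.195256249744638
[np.float64(-0.35), np.float64(-0.12), 0, 0, 0, 0], [np.float64(-0.7), np.float64(-0.25), 0, 0, 0, 0], [np.float64(-1.03), np.float64(-0.41), 0, 0, 0, 0], [np.float64(-1.36), np.float64(-0.59), 0, 0, 0, 0], [np.float64(-1.68), np.float64(-0.78), 0, 0, 0, 0], [np.float64(-1.98), np.float64(-1.0), 0, 0, 0, 0], [np.float64(-2.27), np.float64(-1.23), 0, 0, 0, 0], [np.float64(-2.55), np.float64(-1.48), 0, 0, 0, 0], [np.float64(-2.81), np.float64(-1.75), 0, 0, 0, 0], [np.float64(-3.05), np.float64(-2.03), 0, 0, 0, 0], 
end -4.659 3.994
```

Call:
servo_tool(series=[[-0.35,-0.13,0,0,0,0],[-0.69,-0.27,0,0,0,0],[-1.02,-0.43,0,0,0,0],[-1.34,-0.61,0,0,0,0],[-1.66,-0.8,0,0,0,0],[-1.96,-1.02,0,0,0,0],[-2.25,-1.25,0,0,0,0],[-2.53,-1.5,0,0,0,0],[-2.79,-1.77,0,0,0,0],[-3.03,-2.05,0,0,0,0]])

```text
clock: 18.3
eef_pos: [597.0, 118.1, 196.5]
eef_rot: [3.141, 0.0, 1.331]
wrist_force: [4.1, 2.2, 1.0]
finger_gap: 23.0
```

```bash
python3 tr.py; python3 arc.py -4.64 3.97 5.95 0.15 0.06
```

```text
t 18.3 pos [597.  118.1 196.5] rot [3.1413e+00 2.0000e-04 1.3307e+00] F [4.14 2.22 0.96] M [ 0.31 -0.7   0.02] gap 23.03
xy -4.68 3.95 h -0.701 r 6.13 F tool 3.1 3.5 Frad -0.1 Ftan -4.7
h0 5.598593711121255 r0 6.183219226260703
[np.float64(-0.14), np.float64(-0.17), 0, 0, 0, 0], [np.float64(-0.27), np.float64(-0.34), 0, 0, 0, 0], [np.float64(-0.39), np.float64(-0.52), 0, 0, 0, 0], [np.float64(-0.51), np.float64(-0.71), 0, 0, 0, 0], [np.float64(-0.62), np.float64(-0.89), 0, 0, 0, 0], [np.float64(-0.72), np.float64(-1.08), 0, 0, 0, 0], [np.float64(-0.82), np.float64(-1.28), 0, 0, 0, 0], [np.float64(-0.91), np.float64(-1.48), 0, 0, 0, 0], [np.float64(-0.99), np.float64(-1.68), 0, 0, 0, 0], [np.float64(-1.07), np.float64(-1.88), 0, 0, 0, 0], 
end -5.709 2.088
```

Call:
servo_tool(series=[[-0.14,-0.19,0,0,0,0],[-0.27,-0.38,0,0,0,0],[-0.4,-0.57,0,0,0,0],[-0.52,-0.75,0,0,0,0],[-0.63,-0.93,0,0,0,0],[-0.73,-1.12,0,0,0,0],[-0.82,-1.3,0,0,0,0],[-0.91,-1.49,0,0,0,0],[-0.99,-1.68,0,0,0,0],[-1.07,-1.88,0,0,0,0]])

```text
clock: 19.13
eef_pos: [576.2, 112.5, 196.5]
eef_rot: [3.142, -0.0, 1.331]
wrist_force: [3.9, -0.1, 3.3]
finger_gap: 23.6
```

```bash
python3 tr.py; python3 arc.py -5.71 2.09 6.18 0.15 0.06
```

```text
t 19.13 pos [576.2 112.5 196.5] rot [ 3.1416 -0.      1.3308] F [ 3.92 -0.07  3.27] M [-0.02 -0.8  -0.04] gap 23.55
xy -5.72 2.07 h -0.347 r 6.08 F tool 0.9 3.8 Frad 0.5 Ftan -3.9
h0 5.9497065807073835 r0 6.201653005449434
[np.float64(-0.05), np.float64(-0.14), 0, 0, 0, 0], [np.float64(-0.09), np.float64(-0.27), 0, 0, 0, 0], [np.float64(-0.13), np.float64(-0.41), 0, 0, 0, 0], [np.float64(-0.16), np.float64(-0.55), 0, 0, 0, 0], [np.float64(-0.19), np.float64(-0.69), 0, 0, 0, 0], [np.float64(-0.22), np.float64(-0.83), 0, 0, 0, 0], [np.float64(-0.25), np.float64(-0.97), 0, 0, 0, 0], [np.float64(-0.27), np.float64(-1.11), 0, 0, 0, 0], [np.float64(-0.29), np.float64(-1.25), 0, 0, 0, 0], [np.float64(-0.31), np.float64(-1.39), 0, 0, 0, 0], 
end -6.017 0.699
```

Call:
servo_tool(series=[[-0.05,-0.12,0,0,0,0],[-0.09,-0.25,0,0,0,0],[-0.12,-0.37,0,0,0,0],[-0.15,-0.5,0,0,0,0],[-0.18,-0.62,0,0,0,0],[-0.2,-0.75,0,0,0,0],[-0.23,-0.87,0,0,0,0],[-0.25,-1,0,0,0,0],[-0.27,-1.12,0,0,0,0],[-0.29,-1.25,0,0,0,0]])

```text
clock: 19.97
eef_pos: [563.5, 112.7, 196.5]
eef_rot: [3.142, 0.0, 1.331]
wrist_force: [4.2, 0.2, 1.9]
finger_gap: 23.1
```

```bash
python3 tr.py; python3 arc.py -6.0 0.84 6.28 0.15 0.06
```

```text
t 19.97 pos [563.5 112.7 196.5] rot [3.1416 0.     1.3308] F [4.19 0.21 1.89] M [-0.21 -0.74  0.02] gap 23.09
xy -6.01 0.83 h -0.137 r 6.07 F tool 1.2 4.0 Frad -0.6 Ftan -4.1
h0 6.15702959429104 r0 6.199266085594327
[np.float64(-0.01), np.float64(-0.08), 0, 0, 0, 0], [np.float64(-0.02), np.float64(-0.15), 0, 0, 0, 0], [np.float64(-0.02), np.float64(-0.23), 0, 0, 0, 0], [np.float64(-0.03), np.float64(-0.3), 0, 0, 0, 0], [np.float64(-0.04), np.float64(-0.38), 0, 0, 0, 0], [np.float64(-0.04), np.float64(-0.46), 0, 0, 0, 0], [np.float64(-0.04), np.float64(-0.53), 0, 0, 0, 0], [np.float64(-0.05), np.float64(-0.61), 0, 0, 0, 0], [np.float64(-0.05), np.float64(-0.68), 0, 0, 0, 0], [np.float64(-0.05), np.float64(-0.76), 0, 0, 0, 0], 
end -6.05 0.08
```

Call:
servo_tool(series=[[-0.01,-0.1,0,0,0,0],[-0.02,-0.2,0,0,0,0],[-0.03,-0.3,0,0,0,0],[-0.04,-0.4,0,0,0,0],[-0.04,-0.48,0,0,0,0],[-0.05,-0.56,0,0,0,0],[-0.05,-0.64,0,0,0,0],[-0.05,-0.72,0,0,0,0],[-0.05,-0.8,0,0,0,0],[-0.05,-0.88,0,0,0,0]])

```text
clock: 20.8
eef_pos: [554.8, 114.3, 196.5]
eef_rot: [3.142, 0.0, 1.331]
wrist_force: [3.1, -0.8, 3.1]
finger_gap: 23.6
```

```bash
python3 tr.py; python3 arc.py -6.05 -0.04 6.43 0.15 0.06
```

```text
t 20.8 pos [554.8 114.3 196.5] rot [3.1416 0.     1.3308] F [ 3.1  -0.83  3.13] M [-0.25 -0.78 -0.02] gap 23.61
xy -6.06 -0.05 h 0.008 r 6.06 F tool -0.1 3.2 Frad 0.0 Ftan -3.2
h0 0.016127633843636236 r0 6.2008063991709985
[np.float64(1.29), np.float64(-3.69), 0, 0, 0, 0], [np.float64(4.53), np.float64(-5.87), 0, 0, 0, 0], [np.float64(8.44), np.float64(-5.68), 0, 0, 0, 0], [np.float64(11.45), np.float64(-3.19), 0, 0, 0, 0], [np.float64(12.38), np.float64(0.6), 0, 0, 0, 0], [np.float64(10.85), np.float64(4.2), 0, 0, 0, 0], [np.float64(7.47), np.float64(6.17), 0, 0, 0, 0], [np.float64(3.59), np.float64(5.72), 0, 0, 0, 0], [np.float64(0.74), np.float64(3.04), 0, 0, 0, 0], [np.float64(0.07), np.float64(-0.81), 0, 0, 0, 0], 
end -5.983 -0.847
```

Call:
servo_tool(series=[[0,-0.07,0,0,0,0],[0,-0.14,0,0,0,0],[0,-0.2,0,0,0,0],[0.01,-0.26,0,0,0,0],[0.01,-0.32,0,0,0,0],[0.02,-0.38,0,0,0,0],[0.02,-0.44,0,0,0,0],[0.02,-0.5,0,0,0,0],[0.03,-0.55,0,0,0,0],[0.03,-0.6,0,0,0,0]])

```text
clock: 21.63
eef_pos: [549.5, 115.9, 196.5]
eef_rot: [3.14, -0.0, 1.331]
wrist_force: [7.0, -1.5, 1.2]
finger_gap: 23.6
```

```bash
python3 tr.py
```

```text
t 21.63 pos [549.5 115.9 196.5] rot [ 3.1405e+00 -2.0000e-04  1.3307e+00] F [ 7.01 -1.5   1.17] M [-0.3  -1.62 -0.  ] gap 23.57
xy -6.02 -0.61 h 0.1 r 6.05 F tool 0.2 7.2 Frad -0.9 Ftan -7.1
```

The force is rising above drag, so the hub is on its stop. I'll lean in at about 1.3 N/mm.

Call:
servo_tool(series=[[0,-0.08,0,0,0,0],[0.01,-0.16,0,0,0,0],[0.02,-0.24,0,0,0,0],[0.03,-0.32,0,0,0,0],[0.04,-0.39,0,0,0,0],[0.05,-0.46,0,0,0,0],[0.06,-0.52,0,0,0,0],[0.07,-0.57,0,0,0,0],[0.08,-0.61,0,0,0,0],[0.08,-0.64,0,0,0,0]])

```text
clock: 22.47
eef_pos: [544.3, 118.0, 196.6]
eef_rot: [3.138, -0.0, 1.331]
wrist_force: [15.0, -1.6, -1.9]
finger_gap: 23.3
```

```bash
python3 tr.py
```

```text
t 22.47 pos [544.3 118.  196.6] rot [ 3.1382e+00 -5.0000e-04  1.3305e+00] F [14.96 -1.65 -1.87] M [-0.52 -2.97 -0.  ] gap 23.34
xy -5.94 -1.16 h 0.192 r 6.06 F tool 2.0 14.9 Frad -4.8 Ftan -14.3
```

Call:
servo_tool(series=[[0.01,-0.03,0,0,0,0],[0.01,-0.06,0,0,0,0],[0.01,-0.08,0,0,0,0],[0.01,-0.08,0,0,0,0],[0.01,-0.08,0,0,0,0],[0.01,-0.08,0,0,0,0],[0.01,-0.08,0,0,0,0],[0.01,-0.08,0,0,0,0],[0.01,-0.08,0,0,0,0],[0.01,-0.08,0,0,0,0]])

```text
clock: 23.3
eef_pos: [543.7, 118.3, 196.6]
eef_rot: [3.138, -0.001, 1.33]
wrist_force: [16.1, -1.9, -1.8]
finger_gap: 23.7
```

```bash
python3 tr.py
```

```text
t 23.3 pos [543.7 118.3 196.6] rot [ 3.1380e+00 -6.0000e-04  1.3305e+00] F [16.1  -1.89 -1.81] M [-0.57 -3.1   0.  ] gap 23.66
xy -5.93 -1.22 h 0.203 r 6.06 F tool 2.0 16.1 Frad -5.2 Ftan -15.4
```

Call:
servo_tool(series=[[0,0,0,0,0,0],[0,0,0,0,0,0],[0,0,0,0,0,0],[0,0,0,0,0,0],[0,0,0,0,0,0],[0,0,0,0,0,0],[0,0,0,0,0,0],[0,0,0,0,0,0],[0,0,0,0,0,0],[0,0,0,0,0,0]])

```text
clock: 24.13
eef_pos: [543.8, 118.3, 196.6]
eef_rot: [3.138, -0.001, 1.331]
wrist_force: [14.4, -2.2, -2.1]
finger_gap: 23.3
```

```bash
python3 tr.py
python3 - <<'E'
from h import *
from cell import *
s=st();c=camera('wrist');c['s']=s;np.save('pics/w7.npy',c,allow_pickle=True)
crop(c,160,70,200,130,4,'pics/w7.png')
E
```

```text
t 24.13 pos [543.8 118.3 196.6] rot [ 3.1378e+00 -6.0000e-04  1.3305e+00] F [14.37 -2.22 -2.13] M [-0.53 -3.16  0.  ] gap 23.3
xy -5.93 -1.22 h 0.203 r 6.05 F tool 1.3 14.5 Frad -4.1 Ftan -13.9
t 24.13 pos [543.8 118.3 196.6] rot [ 3.1378e+00 -6.0000e-04  1.3305e+00] F [14.37 -2.22 -2.13] M [-0.53 -3.16  0.  ] gap 23.3
```

View pics/w7.png

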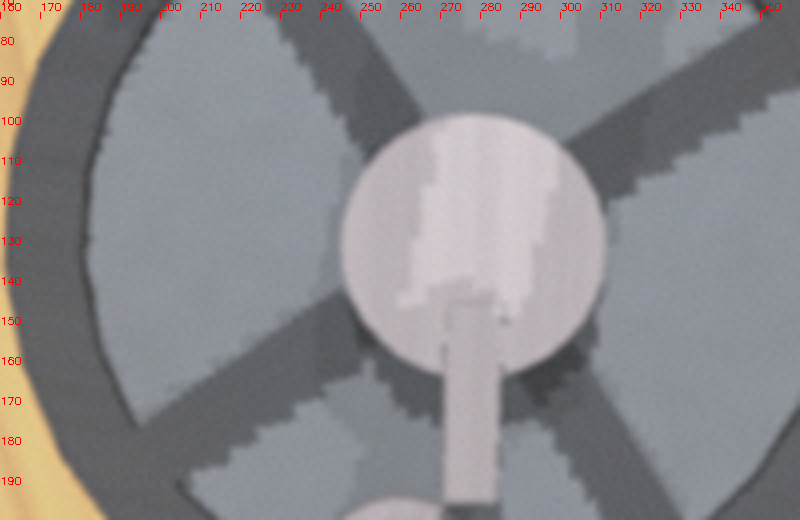

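The hub pointer (277,150–195) now lies straight along the feed direction, while the knob base sits left of it at (260,195) by the spring twist. That means the hub is home, with about 15 N held for 1.7 s. Easing off.

Call:
servo_tool(series=[[-0.01,0.1,0,0,0,0],[-0.02,0.2,0,0,0,0],[-0.04,0.3,0,0,0,0],[-0.05,0.4,0,0,0,0],[-0.06,0.5,0,0,0,0],[-0.08,0.6,0,0,0,0],[-0.09,0.7,0,0,0,0],[-0.1,0.8,0,0,0,0],[-0.1,0.9,0,0,0,0],[-0.1,0.96,0,0,0,0]])

```text
clock: 25.02
eef_pos: [551.6, 115.2, 196.4]
eef_rot: [3.141, 0.0, 1.331]
wrist_force: [4.6, -1.4, 3.3]
finger_gap: 23.4
```

```bash
python3 tr.py
```

```text
t 25.02 pos [551.6 115.2 196.4] rot [3.1414e+00 1.0000e-04 1.3307e+00] F [ 4.56 -1.44  3.29] M [-0.33 -0.83 -0.03] gap 23.41
xy -6.04 -0.39 h 0.064 r 6.05 F tool -0.3 4.8 Frad 0.0 Ftan -4.8
```

Call:
servo_tool(series=[[0,0.05,0,0,0,0],[0,0.1,0,0,0,0],[0,0.15,0,0,0,0],[0,0.2,0,0,0,0],[0,0.25,0,0,0,0],[0,0.29,0,0,0,0],[0,0.29,0,0,0,0],[0,0.29,0,0,0,0],[0,0.29,0,0,0,0],[0,0.29,0,0,0,0]])

```text
clock: 25.85
eef_pos: [554.2, 114.6, 196.4]
eef_rot: [-3.141, 0.0, 1.331]
wrist_force: [0.1, -2.2, 4.2]
finger_gap: 23.2
```

```bash
python3 tr.py
```

```text
t 25.85 pos [554.2 114.6 196.4] rot [-3.1415e+00  2.0000e-04  1.3308e+00] F [ 0.12 -2.22  4.17] M [-0.72 -0.12  0.02] gap 23.16
xy -6.04 -0.12 h 0.019 r 6.04 F tool -2.1 0.6 Frad 2.1 Ftan -0.7
```

Tangential force is about zero, so I'll let go, then rise clear.

Call:
servo_tool(series=[[0,0,0,0,0,0],[0,0,0,0,0,0],[0,0,0,0,0,0],[0,0,0,0,0,0],[0,0,0,0,0,0],[0,0,0,0,0,0],[0,0,0,0,0,0],[0,0,0,0,0,0],[0,0,0,0,0,0],[0,0,0,0,0,0]], gripper=6)

```text
clock: 26.68
eef_pos: [554.3, 114.6, 196.5]
eef_rot: [3.142, 0.0, 1.331]
wrist_force: [-0.4, 0.1, -0.0]
finger_gap: 60.4
```

Call:
servo_tool(series=[[0,0,-0.5,0,0,0],[0,0,-1.5,0,0,0],[0,0,-3,0,0,0],[0,0,-5,0,0,0],[0,0,-7,0,0,0],[-1,0,-8,0,0,0],[-2.5,0,-8,0,0,0],[-4,0,-8,0,0,0],[-5.3,0,-8,0,0,0],[-5.3,0,-8,0,0,0]])

```text
clock: 27.52
eef_pos: [541.3, 61.0, 276.8]
eef_rot: [3.141, 0.0, 1.329]
wrist_force: [0.7, 0.2, -0.4]
finger_gap: 59.8
```

Run:
```python
from h import *
from cell import *
s=st();c=camera('wrist');c['s']=s;np.save('pics/w8.npy',c,allow_pickle=True)
i=np.hstack([load('w5')['pixels'],c['pixels']])[:,:,::-1];cv2.imwrite('pics/w8.png',cv2.resize(i,(800,300),interpolation=cv2.INTER_AREA))
for n in('side','scene'):
  d=camera(n);np.save(f'pics/{n}8.npy',d,allow_pickle=True)
crop(load('side8'),215,120,90,140,4,'pics/si8.png');crop(load('scene8'),215,140,125,100,6,'pics/sc8.png')
crop(c,170,0,190,150,4,'pics/w8c.png')
```

```text
t 27.52 pos [541.3  61.  276.8] rot [3.1413e+00 3.0000e-04 1.3290e+00] F [ 0.67  0.23 -0.43] M [-0.07  0.06 -0.03] gap 59.78
```

View pics/w8c.png

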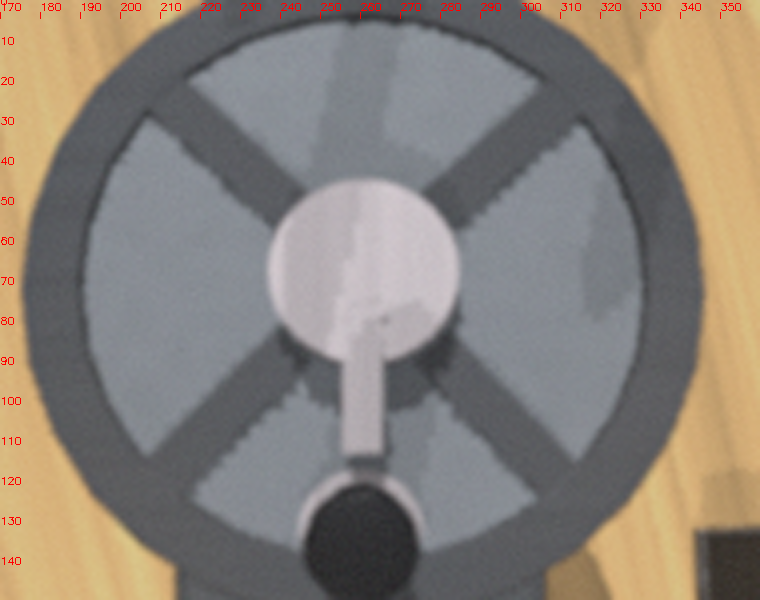

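View pics/si8.png

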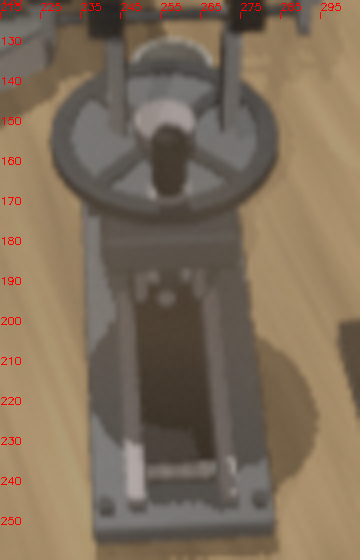

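View pics/sc8.png

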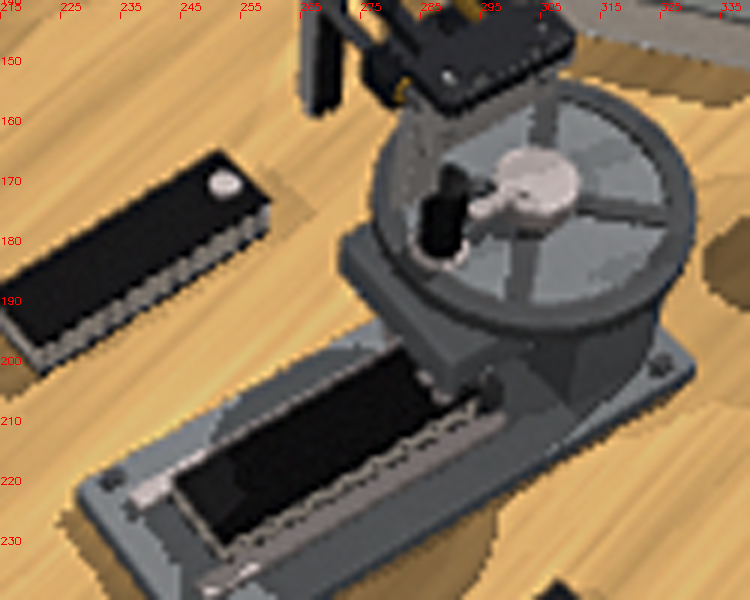

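The pointer and knob are aligned at the home position, the gripper is clear, and the rivet and deck end (side (256,194), (260,236)) look unchanged. I'll compare the deck with the earlier picture.

Run:
```python
from h import *
a=load('side5')['pixels'].astype(int);b=load('side8')['pixels'].astype(int)
for u in (255,260,265):
  print(a[228:246,u].sum(1)//3,b[228:246,u].sum(1)//3)
d=np.abs(a-b).max(2);d[:180]=0;ys,xs=np.where(d>35);print(len(ys),list(zip(xs,ys))[:30])
```

```text
[ 67  68  68  67  67  68  69  77 102 113 111  92  73  76  79  79  80  81] [ 66  67  67  66  67  66  67  75 100 113 110  92  73  78  79  79  79  82]
[ 63  63  65  66  67  66  63  71  96 110 106  89  75  79  79  79  81  90] [ 65  67  65  66  66  65  65  71  96 110 108  88  74  77  79  80  80  90]
[ 52  49  51  50  50  48  57  94 114 114 107  88  73  78  79  79  79  81] [ 50  51  51  48  50  50  56  95 114 114 108  86  73  79  78  79  82  97]
444 [(np.int64(8), np.int64(181)), (np.int64(270), np.int64(234)), (np.int64(270), np.int64(235)), (np.int64(271), np.int64(235)), (np.int64(271), np.int64(236)), (np.int64(272), np.int64(236)), (np.int64(271), np.int64(237)), (np.int64(272), np.int64(237)), (np.int64(271), np.int64(238)), (np.int64(272), np.int64(238)), (np.int64(272), np.int64(239)), (np.int64(273), np.int64(239)), (np.int64(272), np.int64(240)), (np.int64(273), np.int64(240)), (np.int64(272), np.int64(241)), (np.int64(273), np.int64(241)), (np.int64(272), np.int64(242)), (np.int64(287), np.int64(280)), (np.int64(262), np.int64(281)), (np.int64(263), np.int64(281)), (np.int64(287), np.int64(281)), (np.int64(262), np.int64(282)), (np.int64(263), np.int64(282)), (np.int64(287), np.int64(282)), (np.int64(288), np.int64(282)), (np.int64(261), np.int64(283)), (np.int64(262), np.int64(283)), (np.int64(263), np.int64(283)), (np.int64(287), np.int64(283)), (np.int64(288), np.int64(283))]
```

```bash
python3 -c "
from h import *
from cell import sign_off
st();print(sign_off())"
```

```text
t 27.67 pos [541.7  63.3 276.5] rot [-3.1415e+00 -1.0000e-04  1.3304e+00] F [-0.08 -0.45 -0.58] M [-0.05  0.09  0.04] gap 59.9
the job is handed in; nothing more can be done
None
```

The rivet stroke is done and handed in at 27.7 s, but I could not measure the rivet's depth. No camera sees it, so I can only infer that it is set.

- **Deck:** I pushed it along the bed at about 3 N. At the back stop it held about 10 N at rest, with a 13 N peak.
- **Wheel:** I gripped the knob and carried it clockwise round to the stop. The drag was about 4 N, rising to about 7 N near the bottom of the stroke, which fits the rivet being pressed.
- **Home pressure:** I leaned on the stop at about 14–16 N for roughly 1.7 s, then eased to under 1 N and let go.

**Last checks:**
- The hub pointer and knob line up at the home position.
- The deck's end has not moved in the side view compared with before the stroke.
- The gripper is clear of everything, with the wrist force near zero.
- I saw no contact with the other things on the counter, but I did not measure each one afterwards.
- Early in the turn there was a short radial pull of about 13 N at the knob because the grip sat slightly off centre. I corrected it on the next move.

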